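# Scoop valve balls into the wash jar

## Task

Take the hand scoop, scoop up valve balls from the long stock tray and tip them through the funnel so that at least three of the five end up in the jar; the balls are clean, so do not touch them with the fingers. Any ball that does not go into the jar must stay in the tray, none in the scoop, stuck in the funnel or on the bench. Finish by standing the scoop upright on its rubber mat again and letting go, without disturbing the other things on the bench.

Things in the scene. Friction and masses are not known exactly. Their poses are not given: they have to be found in the camera images.
- scoop: Bright aluminium hand scoop with an overhead black handle: 95 mm long (x), 88 mm wide (y), 106 mm tall, 0.2 kg. Origin: centre of its flat underside; z up, x out of the open mouth. Floor 2.5 mm thick, walls 3 mm; back wall and rear half of the sides 45 mm high, front half of the sides 24 mm, front open. Between floor and handle bar 81 mm are free.
- scoop_grip (a point): Middle of the scoop's handle bar, 95 mm above its underside (x = 0, y = 0), scoop's axes. The bar is straight, level, 22 mm wide (y) and 22 mm tall, and runs along x from -47 to +45 mm; a post carries it at the back (x = -47 to -33 mm), its front end is free.
- scoop_lip (a point): Middle of the scoop's straight front lip, lower edge (x = +47.5 mm, z = 0); scoop's axes. The last 25 mm of the floor taper to 0.8 mm at the lip.
- tray: Fixed narrow steel stock tray. Origin: on the bench under it, z up, x along it to its sloping end. Floor top at z = 4 mm from x = -130 mm (upright end wall) to +124 mm, then a 45 degree ramp up to x = +165 mm, z = 45 mm. Inside 104 mm wide (y = -52 to 52 mm). Walls 4 mm thick, tops at 45 mm. The balls start between middle and ramp; the part by the upright end is empty.
- jar: Fixed round clear jar, 92 mm across, 100 mm tall, with an aluminium funnel on its mouth. Origin: centre of its underside on the bench, z up. The funnel flares from a throat of 74 mm inside diameter at z = 100 mm to 156 mm inside (162 outside) at z = 150 mm, then an upright rim to z = 158 mm. Jar floor 6 mm thick, wall 4 mm.
- funnel_rim (a point): Centre of the funnel's mouth, level with its rim, 158 mm above the bench.
- mat: Fixed black rubber mat on which the scoop stands, 160 mm (x) by 140 mm (y), 4 mm thick. Origin: centre of its underside, z up.
- ball0: Steel ball for a ball valve, 30 mm in diameter with two flats 24 mm apart and a dark bore through the flats; 0.06 kg. At the start it lies on a flat in the tray, one of the two farthest from the ramp. Origin: the ball's centre; z along the bore.
- ball1: Steel ball for a ball valve, 30 mm in diameter with two flats 24 mm apart and a dark bore through the flats; 0.06 kg. At the start it lies on a flat in the tray, one of the two farthest from the ramp. Origin: the ball's centre; z along the bore.
- ball2: Steel ball for a ball valve, 30 mm in diameter with two flats 24 mm apart and a dark bore through the flats; 0.06 kg. At the start it lies on a flat in the tray, the middle one. Origin: the ball's centre; z along the bore.
- ball3: Steel ball for a ball valve, 30 mm in diameter with two flats 24 mm apart and a dark bore through the flats; 0.06 kg. At the start it lies on a flat in the tray, one of the two nearest the ramp. Origin: the ball's centre; z along the bore.
- ball4: Steel ball for a ball valve, 30 mm in diameter with two flats 24 mm apart and a dark bore through the flats; 0.06 kg. At the start it lies on a flat in the tray, one of the two nearest the ramp. Origin: the ball's centre; z along the bore.
- gauge: Bystander: brass pressure gauge housing, 80 mm round, 42 mm tall, with a stub 30 mm long on its side. Origin: centre of its underside.
- cap: Bystander: yellow nylon blanking cap, 62 mm round, 32 mm tall. Origin: centre of its underside.
- coupling: Bystander: stainless bayonet coupling half, 68 mm round, 50 mm tall, with two side pins. Origin: centre of its underside.
- valve: Bystander: brass valve body, 50 by 125 mm, 75 mm tall. Origin: centre of its underside.
- wrench: Bystander: steel spanner lying flat near the edge of the bench. Origin: under its middle, x along it.
- screwdriver: Bystander: screwdriver lying near the edge of the bench. Origin: under its middle, x along it.
Not all that is in view belongs to the job. What is shaped like the scoop but purple or turquoise is not meant.

How it is judged:
On the way:
1. the scoop is lifted clear of the tray (its underside more than 60 mm above the bench) with at least one ball in it (height (world z) of scoop above 0.06 m and ((x of ball0 in the frame of scoop between -0.046 and 0.05 m and y of ball0 in the frame of scoop between -0.043 and 0.043 m and z of ball0 in the frame of scoop between 0.005 and 0.075 m) or (x of ball1 in the frame of scoop between -0.046 and 0.05 m and y of ball1 in the frame of scoop between -0.043 and 0.043 m and z of ball1 in the frame of scoop between 0.005 and 0.075 m) or (x of ball2 in the frame of scoop between -0.046 and 0.05 m and y of ball2 in the frame of scoop between -0.043 and 0.043 m and z of ball2 in the frame of scoop between 0.005 and 0.075 m) or (x of ball3 in the frame of scoop between -0.046 and 0.05 m and y of ball3 in the frame of scoop between -0.043 and 0.043 m and z of ball3 in the frame of scoop between 0.005 and 0.075 m) or (x of ball4 in the frame of scoop between -0.046 and 0.05 m and y of ball4 in the frame of scoop between -0.043 and 0.043 m and z of ball4 in the frame of scoop between 0.005 and 0.075 m))), for 0.2 s.
At the end, for the whole second after the job is handed in: At least three balls rest in the jar (centre within 45 mm of its axis, below 95 mm high), the others in jar or tray, none in the scoop, all still. The scoop stands still on its mat, within 50 mm of its centre, underside below 12 mm, tilt under 0.1 rad ((((horizontal distance between ball0 and jar below 0.045 m and height (world z) of ball0 below 0.095 m) and (horizontal distance between ball1 and jar below 0.045 m and height (world z) of ball1 below 0.095 m) and (horizontal distance between ball2 and jar below 0.045 m and height (world z) of ball2 below 0.095 m)) or ((horizontal distance between ball0 and jar below 0.045 m and height (world z) of ball0 below 0.095 m) and (horizontal distance between ball1 and jar below 0.045 m and height (world z) of ball1 below 0.095 m) and (horizontal distance between ball3 and jar below 0.045 m and height (world z) of ball3 below 0.095 m)) or ((horizontal distance between ball0 and jar below 0.045 m and height (world z) of ball0 below 0.095 m) and (horizontal distance between ball1 and jar below 0.045 m and height (world z) of ball1 below 0.095 m) and (horizontal distance between ball4 and jar below 0.045 m and height (world z) of ball4 below 0.095 m)) or ((horizontal distance between ball0 and jar below 0.045 m and height (world z) of ball0 below 0.095 m) and (horizontal distance between ball2 and jar below 0.045 m and height (world z) of ball2 below 0.095 m) and (horizontal distance between ball3 and jar below 0.045 m and height (world z) of ball3 below 0.095 m)) or ((horizontal distance between ball0 and jar below 0.045 m and height (world z) of ball0 below 0.095 m) and (horizontal distance between ball2 and jar below 0.045 m and height (world z) of ball2 below 0.095 m) and (horizontal distance between ball4 and jar below 0.045 m and height (world z) of ball4 below 0.095 m)) or ((horizontal distance between ball0 and jar below 0.045 m and height (world z) of ball0 below 0.095 m) and (horizontal distance between ball3 and jar below 0.045 m and height (world z) of ball3 below 0.095 m) and (horizontal distance between ball4 and jar below 0.045 m and height (world z) of ball4 below 0.095 m)) or ((horizontal distance between ball1 and jar below 0.045 m and height (world z) of ball1 below 0.095 m) and (horizontal distance between ball2 and jar below 0.045 m and height (world z) of ball2 below 0.095 m) and (horizontal distance between ball3 and jar below 0.045 m and height (world z) of ball3 below 0.095 m)) or ((horizontal distance between ball1 and jar below 0.045 m and height (world z) of ball1 below 0.095 m) and (horizontal distance between ball2 and jar below 0.045 m and height (world z) of ball2 below 0.095 m) and (horizontal distance between ball4 and jar below 0.045 m and height (world z) of ball4 below 0.095 m)) or ((horizontal distance between ball1 and jar below 0.045 m and height (world z) of ball1 below 0.095 m) and (horizontal distance between ball3 and jar below 0.045 m and height (world z) of ball3 below 0.095 m) and (horizontal distance between ball4 and jar below 0.045 m and height (world z) of ball4 below 0.095 m)) or ((horizontal distance between ball2 and jar below 0.045 m and height (world z) of ball2 below 0.095 m) and (horizontal distance between ball3 and jar below 0.045 m and height (world z) of ball3 below 0.095 m) and (horizontal distance between ball4 and jar below 0.045 m and height (world z) of ball4 below 0.095 m))) and ((horizontal distance between ball0 and jar below 0.045 m and height (world z) of ball0 below 0.095 m) or (x of ball0 in the frame of tray between -0.135 and 0.17 m and y of ball0 in the frame of tray between -0.056 and 0.056 m and z of ball0 in the frame of tray below 0.07 m)) and ((horizontal distance between ball1 and jar below 0.045 m and height (world z) of ball1 below 0.095 m) or (x of ball1 in the frame of tray between -0.135 and 0.17 m and y of ball1 in the frame of tray between -0.056 and 0.056 m and z of ball1 in the frame of tray below 0.07 m)) and ((horizontal distance between ball2 and jar below 0.045 m and height (world z) of ball2 below 0.095 m) or (x of ball2 in the frame of tray between -0.135 and 0.17 m and y of ball2 in the frame of tray between -0.056 and 0.056 m and z of ball2 in the frame of tray below 0.07 m)) and ((horizontal distance between ball3 and jar below 0.045 m and height (world z) of ball3 below 0.095 m) or (x of ball3 in the frame of tray between -0.135 and 0.17 m and y of ball3 in the frame of tray between -0.056 and 0.056 m and z of ball3 in the frame of tray below 0.07 m)) and ((horizontal distance between ball4 and jar below 0.045 m and height (world z) of ball4 below 0.095 m) or (x of ball4 in the frame of tray between -0.135 and 0.17 m and y of ball4 in the frame of tray between -0.056 and 0.056 m and z of ball4 in the frame of tray below 0.07 m)) and not (x of ball0 in the frame of scoop between -0.046 and 0.05 m and y of ball0 in the frame of scoop between -0.043 and 0.043 m and z of ball0 in the frame of scoop between 0.005 and 0.075 m) and not (x of ball1 in the frame of scoop between -0.046 and 0.05 m and y of ball1 in the frame of scoop between -0.043 and 0.043 m and z of ball1 in the frame of scoop between 0.005 and 0.075 m) and not (x of ball2 in the frame of scoop between -0.046 and 0.05 m and y of ball2 in the frame of scoop between -0.043 and 0.043 m and z of ball2 in the frame of scoop between 0.005 and 0.075 m) and not (x of ball3 in the frame of scoop between -0.046 and 0.05 m and y of ball3 in the frame of scoop between -0.043 and 0.043 m and z of ball3 in the frame of scoop between 0.005 and 0.075 m) and not (x of ball4 in the frame of scoop between -0.046 and 0.05 m and y of ball4 in the frame of scoop between -0.043 and 0.043 m and z of ball4 in the frame of scoop between 0.005 and 0.075 m) and linear speed of each of ball0, ball1, ball2, ball3, ball4 below 0.03 m/s and horizontal distance between scoop and mat below 0.05 m and height (world z) of scoop below 0.012 m and angle between scoop's own z axis and vertical below 0.1 rad and linear speed of scoop below 0.02 m/s); the robot touches nothing.
It fails at once if the fingers touch a ball (contact force between the fingers and ball0 above 0.3 N or contact force between the fingers and ball1 above 0.3 N or contact force between the fingers and ball2 above 0.3 N or contact force between the fingers and ball3 above 0.3 N or contact force between the fingers and ball4 above 0.3 N).
It fails at once if another thing on the bench is moved by more than 30 mm (distance of any of gauge, cap, coupling, valve, wrench, screwdriver from where it was at the start of the episode above 0.03 m).
It also fails if it takes over 67 s, if anything falls off the work surface, if the arm or the gripper's body presses on something with over 40 N, if the wrist force passes 120 N, or if a joint passes its speed limit or range.

## Robot

A 6-joint arm with a two-finger parallel gripper is mounted at the origin on the work surface. World frame = base frame: x ahead of the robot, y to its left, z up, the work surface at z = 0. Lengths are in m, angles in rad, forces in N, time in s.
With the tool pointing down it reaches from about 0.35 to 0.775 m from the base axis. Payload 7.3 kg.
Tool frame: the origin (TCP) lies at the very end of the fingers, on their centre line; the grasp point (between the pads) lies 19 mm behind it (pinch_z is the distance from the TCP to the grasp point, in m); z points along the fingers, y is the line along which they close (so a half turn about z gives the same grasp; the last joint's range is limited). The gripper opens to 92 mm and grips with 3 to 60 N. Pads are 19 mm wide; open, the fingers measure 130 mm over their backs; the gripper's body (75 mm by 190 mm) begins 47 mm behind the grasp point.
Start: joints at [0.97, 0.342, 1.524, -0, 1.275, -0.146], TCP at [0.231, 0.472, 0.227] pointing down, gripper open.
Joint ranges: [-2.53, 2.53], [-0.77, 2.02], [0.04, 2.7], [-1, 4.14], [0.28, 2.66], [-3.11, 3.11]. Speed limits (rad/s): [2.57, 2.57, 3.14, 3.14, 3.14, 3.14].

## Interface

Orientations are given as [roll, pitch, yaw] about the fixed x, y, z axes, in that order (R = Rz(yaw) Ry(pitch) Rx(roll)).
In Python, from cell import * gives the robot as it stands.
- The arm moves only by the tool arm_command, never from a script. Its arguments are lists of equal length, an entry for each row: "fingers": the gripper command: -1 is fully open, 1 is shut, values between are in proportion; "travel": the shift along the tool's x, y, z in m, a list of three; "dr": the turn, a rotation vector about the tool's x, y, z in degrees, a list of three. In form: {"fingers": [fingers, ...], "travel": [[x, y, z], ...], "dr": [[wx, wy, wz], ...]}. A call has 1 to 8 rows; each row is the pose to reach, as a shift and turn from the pose commanded when the call began, along the tool's axes at that moment; what a row does not reach only later rows make up. A row lasts 1/12 s, in which the tool goes at most 41.7 mm and 7.16 degrees, less where a joint would pass 70% of its speed; a pose out of reach is approached as far as the arm can. A call with a gripper value outside its range is refused whole. The fingers move at their own pace and stop on an object; "squeeze" is the grip in N (left out, the last holds). Time passes only in rows, so rows that repeat a pose let the fingers close. It gives the time, the measured TCP pose, the force, the opening and the grip force at its end, in the units of the state.
- observe(): the state, without advancing time (a new reading comes with each control period).
- read_camera(name): name is "scene" or "side" or "wrist"; returns a dict with "color" (400x640x3 uint8, blue, green, red), "z_map" (400x640 float32, m along the optical axis (not along the pixel's ray), 0 where there is no reading), "fx", "fy", "cx", "cy" (pixels), "R" (3x3) and "t" (3): a world point X has camera coordinates R X + t. Camera axes: x right, y down, z forward; pixel columns grow to the right and rows downward; lengths in m; the calibration is good to about 2 mm. A picture is of the moment at which its call begins.
- hand_in(): hands the job in; it is judged then, once.
The state is a dict: "time": time; "qpos": joint angles; "qvel": joint speeds; "joint_efforts": joint torques, N m; "tool_pos": TCP position; "tool_rot": TCP orientation; "contact_force": force on the tool from outside, world axes, zero at the start; "torque": the same for the moment, N m; "opening": finger opening in m; "grip_force": force on a finger pad.
Only numpy, scipy, OpenCV 4.12 (cv2) and the standard library are available. Lean on these libraries where they do the work, as an engineer would, in place of code of your own. Each camera call takes 0.05 s, during which the arm holds its last target. There are 200 camera calls.

## Working session

There is one attempt and no reset: what is moved stays moved. The work goes in short steps, Python scripts to look and compute and a tool call to move; the robot and the scene stay as the last step left them, time stands still between calls to the robot, and variables do not carry over. Pictures are saved under pics/ and viewed, at most 10 in all, crops included, and the job is handed in when it is done.

Besides the shell and the picture viewer there is one more tool, called after "Request:" by a JSON object that holds its "method" and its "body". arm_command: Moves the arm, as the interface text tells. Its arguments: {"type":"object","properties":{"fingers":{"type":"array","items":{"type":"number"}},"travel":{"type":"array","items":{"type":"array","items":{"type":"number"}}},"dr":{"type":"array","items":{"type":"array","items":{"type":"number"}}},"squeeze":{"type":"number"}},"required":["fingers","travel","dr"]}

```bash
mkdir -p pics; ls
python3 - <<'E'
from cell import *
import cv2,numpy as np
o=observe();print({k:np.round(v,3) for k,v in o.items()})
for n in ("scene","side"):
    c=read_camera(n);cv2.imwrite(f"pics/{n}0.png",c["color"]);np.savez(f"{n}0.npz",**c)
    print(n,c["fx"],c["cx"],c["cy"],np.round(c["R"],3).tolist(),np.round(-c["R"].T@c["t"],3))
E
```

```text
pics
{'time': np.float64(0.0), 'qpos': array([ 0.97 ,  0.343,  1.525, -0.   ,  1.275, -0.146]), 'qvel': array([-0.002, -0.   ,  0.   ,  0.001,  0.002, -0.   ]), 'joint_efforts': array([ 1.0000e-03, -4.3125e+01, -2.4422e+01,  7.2000e-02,  5.6000e-02,
       -0.0000e+00]), 'tool_pos': array([0.23 , 0.471, 0.226]), 'tool_rot': array([-3.14 , -0.   ,  2.687]), 'contact_force': array([0.171, 0.246, 0.031]), 'torque': array([-0.032, -0.031, -0.037]), 'grip_force': np.float64(0.0), 'opening': np.float64(0.092)}
scene 380.6766770777833 316.1639018068529 205.10608620395544 [[0.175, 0.984, -0.0], [0.81, -0.145, -0.568], [-0.559, 0.099, -0.823]] [ 1.153 -0.105  1.037]
side 457.5755220910308 323.7495535907171 189.6898855379209 [[-0.984, -0.175, -0.017], [-0.079, 0.521, -0.85], [0.158, -0.835, -0.526]] [0.297 1.274 0.906]
```

View pics/scene0.png

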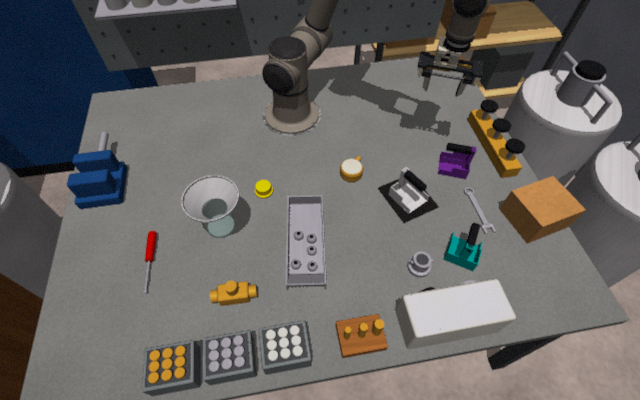

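View pics/side0.png

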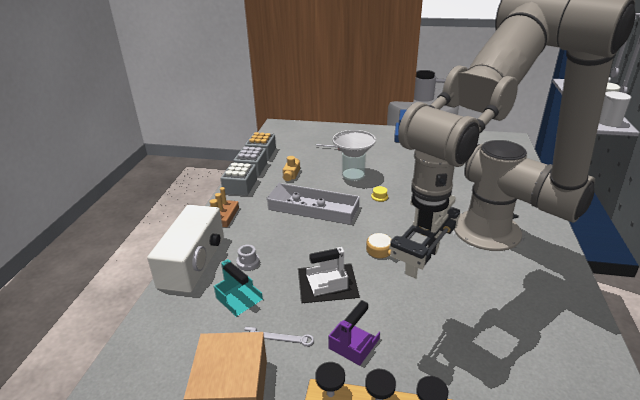

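The scene view shows the funnel at (211,200), the tray from (305,197) to (306,285), and balls near (299,235), (311,238), (312,250), (296,264) and (312,266). The scoop stands on its mat at about (408,192). The side view shows the scoop's post on its robot side, so the mouth points to +x.

```bash
cat > h.py <<'E'
import numpy as np,cv2
def load(f): return dict(np.load(f))
def cloud(c):
    z=c["z_map"];v,u=np.indices(z.shape)
    P=np.stack([(u-c["cx"])/c["fx"]*z,(v-c["cy"])/c["fy"]*z,z],-1)
    return (P-c["t"])@c["R"]   # world
def ray(c,u,v,h):
    d=c["R"].T@np.array([(u-c["cx"])/c["fx"],(v-c["cy"])/c["fy"],1]);o=-c["R"].T@c["t"]
    return o+d*(h-o[2])/d[2]
def box(m,c,X): # min area rect of masked points
    p=X[m][:,:2].astype(np.float32);(a,b,t)=cv2.minAreaRect(p*1000);return np.round(a,1),np.round(b,1),round(t,1),m.sum()
E
python3 - <<'E'
from h import *
for n in ("scene0","side0"):
    c=load(n+".npz");X=cloud(c);im=c["color"].astype(int);g=im.max(-1);sat=g-im.min(-1)
    v,u=np.indices(g.shape);z=X[...,2];ok=c["z_map"]>0
    def reg(x,y,r): return ok&(np.hypot(X[...,0]-x,X[...,1]-y)<r)
    s=ray(c,*((408,195) if n=="scene0" else (328,283)),0.02)
    print(n,"scoop guess",s.round(3))
    r=reg(s[0],s[1],.13)
    print(" mat",box(r&(g<70)&(z<.012)&(z>-.004),c,X))
    m=r&(g<80)&(z>.08)&(z<.125); print(" handle",box(m,c,X),np.percentile(z[m],[5,50,95]).round(3))
    m=m&(z>.1);p=X[m][:,:2];print("  top",box(m,c,X),z[m].mean().round(4))
    m=r&(g>110)&(sat<30)&(z>.015)&(z<.06); print(" body",box(m,c,X), "highpart",X[m&(z>.035)].mean(0).round(3),"low",X[m&(z<.03)].mean(0).round(3))
    f=ray(c,*((211,195) if n=="scene0" else (354,140)),.158)
    m=reg(f[0],f[1],.13)&(z>.15)&(z<.17); (a,b,t)=cv2.fitEllipse((X[m][:,:2]*1000).astype(np.float32)); print(" rim",np.round(a,1),np.round(b,1),box(m,c,X))
    t=ray(c,*((306,240) if n=="scene0" else (313,205)),.02); print(" tray guess",t.round(3))
    m=reg(t[0],t[1],.2)&(z>.037)&(z<.055)&(sat<25); print(" traytop",box(m,c,X))
    mm=cv2.boxPoints(cv2.minAreaRect((X[m][:,:2]*1000).astype(np.float32)));print(mm.round().tolist())
    for L,(x,y,rr) in dict().items():pass
E
python3 - <<'E'
import cv2,numpy as np
a=cv2.imread('pics/scene0.png');
b=cv2.resize(a[190:295,275:340],None,fx=5.5,fy=5.5,interpolation=cv2.INTER_CUBIC)
d=cv2.resize(a[165:225,370:445],None,fx=5.5,fy=5.5,interpolation=cv2.INTER_CUBIC)
o=np.zeros((max(b.shape[0],d.shape[0]),b.shape[1]+d.shape[1],3),np.uint8);o[:b.shape[0],:b.shape[1]]=b;o[:d.shape[0],b.shape[1]:]=d
cv2.imwrite('pics/crop0.png',o);print(o.shape)
E
```

```text
scene0 scoop guess [0.476 0.324 0.02 ]
 mat (array([471.5, 325.7]), array([163.3, 140.5]), 17.2, np.int64(626))
 handle (array([479. , 326.1]), array([86.2, 23.5]), 28.9, np.int64(231)) [0.092 0.107 0.111]
  top (array([480.1, 326.7]), array([82.6, 23.5]), 28.9, np.int64(178)) 0.1077
 body (array([475.4, 324.7]), array([95.9, 89.9]), 27.5, np.int64(64)) highpart [0.468 0.281 0.048] low [0.509 0.32  0.026]
 rim [ 476.5 -292. ] [157.6 158.6] (array([ 476.1, -292.4]), array([159.5, 162.9]), 87.5, np.int64(303))
 tray guess [ 0.585 -0.036  0.02 ]
 traytop (array([587., -38.]), array([112.2, 306.5]), 81.4, np.int64(485))
[[427.0, -71.0], [730.0, -116.0], [747.0, -6.0], [444.0, 40.0]]
side0 scoop guess [0.465 0.349 0.02 ]
 mat (array([469.9, 329.8]), array([157.3, 139.3]), 16.5, np.int64(894))
 handle (array([474.3, 330.1]), array([88.6, 21.8]), 28.6, np.int64(279)) [0.092 0.107 0.112]
  top (array([475.9, 330.8]), array([85.2, 21.8]), 28.7, np.int64(203)) 0.1076
 body (array([474.6, 326.7]), array([94.5, 94.4]), 26.9, np.int64(477)) highpart [0.446 0.333 0.044] low [0.474 0.329 0.022]
 rim [ 474.7 -290.8] [156.2 160.7] (array([ 475.2, -290.8]), array([156. , 170.7]), 5.0, np.int64(203))
 tray guess [ 0.582 -0.026  0.02 ]
 traytop (array([585.8, -38.6]), array([124. , 307.1]), 81.5, np.int64(558))
[[425.0, -77.0], [728.0, -123.0], [747.0, -0.0], [443.0, 45.0]]
(578, 770, 3)
```

View pics/crop0.png

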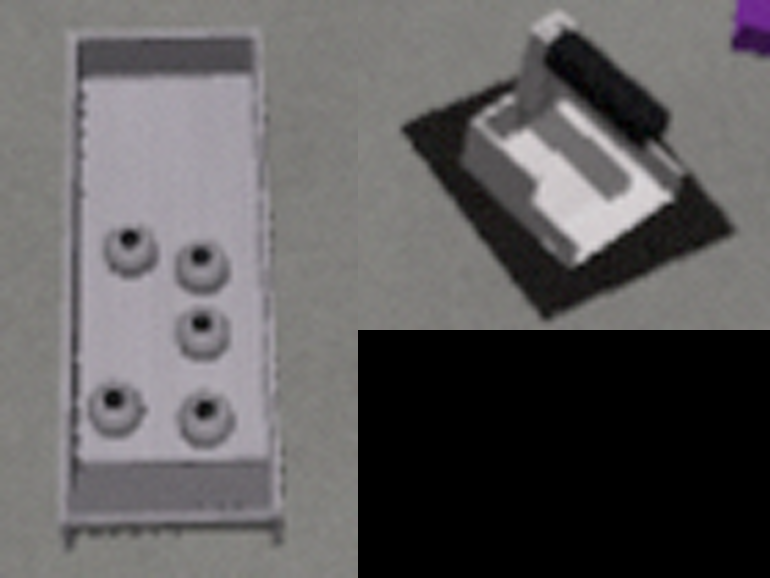

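The right crop shows the mouth facing away from the post, towards lower right in the image. The left crop shows the ball bores at (129,238), (201,255), (202,322), (115,398) and (206,408), with the ramp at the bottom (+x) end.

```bash
cat >> h.py <<'E'
from scipy.spatial.transform import Rotation as Ro
GRIP=[0,0,.076]
def step(o,p,yaw,tilt,gx=0,gz=.076):
    """from measured state o to scoop pose (origin p, yaw, mouth-down tilt in deg)"""
    Rs=Ro.from_euler('ZY',[yaw,tilt],degrees=True).as_matrix()
    T=np.array(p)+Rs@[gx,0,gz]; Rt=Rs@np.diag([-1,1,-1])
    R0=Ro.from_euler('xyz',o["tool_rot"]).as_matrix()
    d=R0.T@(T-o["tool_pos"]); w=Ro.from_matrix(R0.T@Rt).as_rotvec(degrees=True)
    print("travel",d.round(4),"dr",w.round(2),"rows>=",round(max(np.linalg.norm(d)/.0417,np.linalg.norm(w)/7.16),1),"tcp",T.round(3))
E
python3 - <<'E'
from h import *
from cell import *
c=load("scene0.npz")
a=np.deg2rad(-8.6);O=np.array([.5715,-.036])
for u,v in [(129,238),(201,255),(202,322),(115,398),(206,408)]:
    p=ray(c,u/5.5+275,v/5.5+190,.028)[:2]-O
    print(np.round([p[0]*np.cos(a)+p[1]*np.sin(a),-p[0]*np.sin(a)+p[1]*np.cos(a)],3))
o=observe()
step(o,[.476,.328,.09],28.6,0); step(o,[.476,.328,.004],28.6,0)
E
```

```text
[-0.007 -0.021]
[0.005 0.019]
[0.047 0.019]
[ 0.091 -0.028]
[0.098 0.02 ]
travel [-0.2836 -0.0208  0.0601] dr [-7.000e-02 -5.000e-02 -5.466e+01] rows>= 7.6 tcp [0.476 0.328 0.166]
travel [-0.2836 -0.0207  0.1461] dr [-7.000e-02 -5.000e-02 -5.466e+01] rows>= 7.7 tcp [0.476 0.328 0.08 ]
```

Request:
{"method": "arm_command", "body": {"fingers": [-1,-1,-1,-1,-1,-1,-1,-1], "travel": [[-0.036,-0.003,0.0],[-0.072,-0.006,0.0],[-0.108,-0.009,0.01],[-0.145,-0.012,0.02],[-0.18,-0.014,0.03],[-0.216,-0.016,0.04],[-0.252,-0.018,0.05],[-0.284,-0.021,0.06]], "dr": [[0,0,-6.9],[0,0,-13.8],[0,0,-20.7],[0,0,-27.6],[0,0,-34.4],[0,0,-41.2],[0,0,-48],[0,0,-54.7]], "squeeze": 60}}

```text
time: 0.77
tool_pos: [0.4783, 0.3265, 0.1658]
tool_rot: [-3.141, -0.0, -2.636]
contact_force: [1.2, 0.2, 1.0]
opening: 0.092
grip_force: 0.0
```

Run:
```python
from h import *
from cell import *
c=read_camera("wrist");cv2.imwrite("pics/w1.png",c["color"]);X=cloud(c);z=X[...,2];g=c["color"].max(-1)
o=observe();print(o["tool_pos"],o["tool_rot"],o["qpos"].round(3))
m=(c["z_map"]>0)&(g<80)&(z>.1)&(z<.125)&(np.hypot(X[...,0]-.476,X[...,1]-.328)<.08);print(box(m,c,X))
step(o,[.476,.328,.004],28.6,0)
```

```text
[0.48204611 0.32307027 0.16357173] [-3.13879269e+00 -1.41427673e-03 -2.62802672e+00] [ 0.46   0.498  1.459 -0.003  1.186 -1.623]
(array([480.2, 326.9]), array([72.7, 21.8]), 28.5, np.int64(1561))
travel [0.0027 0.0075 0.0836] dr [-0.16 -0.08  0.83] rows>= 2.0 tcp [0.476 0.328 0.08 ]
```

View pics/w1.png

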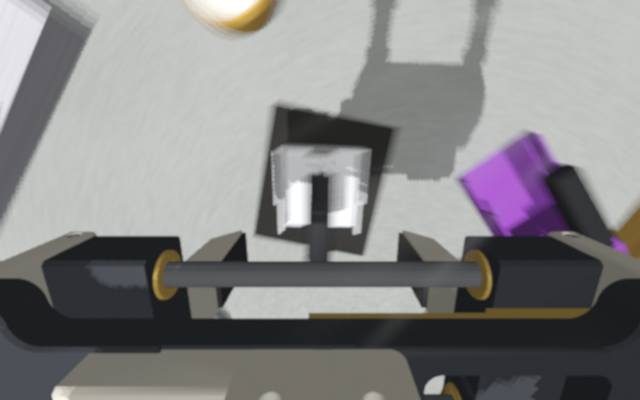

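The bar is centred between the fingers, at about (320,200) in the wrist view. Next I go down and close.

Request:
{"method": "arm_command", "body": {"fingers": [-1,-1,-1,-1,-1,-1,1,1], "travel": [[0,-0.002,0.02],[0,-0.002,0.04],[0,-0.002,0.06],[0,-0.002,0.076],[0,-0.002,0.086],[0,-0.002,0.086],[0,-0.002,0.086],[0,-0.002,0.086]], "dr": [[0,0,0],[0,0,0],[0,0,0],[0,0,0],[0,0,0],[0,0,0],[0,0,0],[0,0,0]], "squeeze": 60}}

```text
time: 1.48
tool_pos: [0.478, 0.3267, 0.0817]
tool_rot: [-3.142, 0.002, -2.642]
contact_force: [0.9, 0.6, 0.3]
opening: 0.0829
grip_force: 0.0
```

Request:
{"method": "arm_command", "body": {"fingers": [1,1,1,1,1,1], "travel": [[0,0,0],[0,0,0],[0,0,0],[0,0,0],[0,0,0],[0,0,0]], "dr": [[0,0,0],[0,0,0],[0,0,0],[0,0,0],[0,0,0],[0,0,0]]}}

```text
time: 1.98
tool_pos: [0.4775, 0.3263, 0.0809]
tool_rot: [3.142, 0.0, -2.642]
contact_force: [1.3, -0.3, 0.0]
opening: 0.043
grip_force: 0.0
```

Request:
{"method": "arm_command", "body": {"fingers": [1,1,1,1,1,1], "travel": [[0,0,0],[0,0,0],[0,0,0],[0,0,0],[0,0,0],[0,0,0]], "dr": [[0,0,0],[0,0,0],[0,0,0],[0,0,0],[0,0,0],[0,0,0]]}}

```text
time: 2.48
tool_pos: [0.4774, 0.3263, 0.0807]
tool_rot: [3.141, -0.0, -2.642]
contact_force: [-0.9, 0.4, -0.4]
opening: 0.0217
grip_force: 59.4
```

Run:
```python
from h import *
from cell import *
o=observe();print(o["tool_pos"],o["tool_rot"],o["opening"],o["grip_force"],o["contact_force"])
p=o["tool_pos"]
step(o,[p[0],p[1],.14],28.6,0)
```

```text
[0.47741854 0.32633617 0.08071505] [ 3.14148675e+00 -6.54022166e-06 -2.64165546e+00] 0.021736765031832445 59.44116532802582 [-0.89818196  0.38923191 -0.35152818]
travel [ 0.      0.     -0.1353] dr [ 0.01 -0.    0.04] rows>= 3.2 tcp [0.477 0.326 0.216]
```

Request:
{"method": "arm_command", "body": {"fingers": [1,1,1,1,1,1], "travel": [[0,0,-0.015],[0,0,-0.04],[0,0,-0.07],[0,0,-0.1],[0,0,-0.12],[0,0,-0.12]], "dr": [[0,0,0],[0,0,0],[0,0,0],[0,0,0],[0,0,0],[0,0,0]]}}

```text
time: 2.98
tool_pos: [0.4794, 0.3272, 0.2052]
tool_rot: [-3.141, 0.008, -2.642]
contact_force: [0.7, 0.1, -2.3]
opening: 0.0213
grip_force: 59.4
```

```bash
cat >> h.py <<'E'
TO=np.array([.5715,-.036]);TY=-8.6
def tray(x,y,z):
    a=np.deg2rad(TY);return [TO[0]+np.cos(a)*x-np.sin(a)*y,TO[1]+np.sin(a)*x+np.cos(a)*y,z]
E
python3 - <<'E'
from h import *
from cell import *
o=observe();print(o["tool_pos"],o["grip_force"])
step(o,tray(-.076,-.004,.12),TY,0,0,.0767)
E
```

```text
[0.4793556  0.32722189 0.20523228] 59.43669140338898
travel [ 0.1563 -0.3201  0.0074] dr [ 0.13  0.46 37.25] rows>= 8.5 tcp [ 0.496 -0.029  0.197]
```

Request:
{"method": "arm_command", "body": {"fingers": [1,1,1,1,1,1,1,1], "travel": [[0.012,-0.025,0],[0.03,-0.062,0],[0.048,-0.1,0],[0.066,-0.137,0],[0.084,-0.175,0],[0.102,-0.212,0.0],[0.12,-0.25,0.0],[0.133,-0.277,0]], "dr": [[0,0,4],[0,0,8],[0,0,12],[0,0,17],[0,0,22],[0,0,27],[0,0,33],[0,0,37.3]]}}

```text
time: 3.65
tool_pos: [0.4925, 0.0164, 0.1991]
tool_rot: [-3.141, -0.002, 2.984]
contact_force: [1.8, 0.1, -2.1]
opening: 0.0216
grip_force: 59.4
```

Request:
{"method": "arm_command", "body": {"fingers": [1,1,1], "travel": [[0,0,0],[0,0,0],[0,0,0]], "dr": [[0,0,0],[0,0,0],[0,0,0]]}}

```text
time: 3.9
tool_pos: [0.4928, 0.0196, 0.1995]
tool_rot: [3.141, -0.002, 2.99]
contact_force: [0.2, 0.3, -3.2]
opening: 0.0216
grip_force: 59.4
```

Run:
```python
from h import *
from cell import *
o=observe();print(o["tool_pos"],o["grip_force"])
step(o,tray(-.076,-.004,.06),TY,0,0,.0767)
for n in ("scene","side"):
    c=read_camera(n);cv2.imwrite(f"pics/{n}1.png",c["color"]);np.savez(f"{n}1.npz",**c)
    X=cloud(c);z=X[...,2];g=c["color"].max(-1).astype(int);s=g-c["color"].min(-1)
    p=o["tool_pos"];Rt=Ro.from_euler('xyz',o["tool_rot"]).as_matrix()
    L=(X-p)@Rt*[-1,1,-1]+[0,0,.0767]   # scoop frame
    m=(c["z_map"]>0)&(np.abs(L[...,0])<.07)&(np.abs(L[...,1])<.06)&(L[...,2]>-.01)&(L[...,2]<.06)&(s<30)
    q=L[m];print(n,m.sum(),np.percentile(q,[1,5,50,95,99],axis=0).round(4).tolist())
```

```text
[0.49284423 0.01961817 0.19947997] 59.43681478500366
travel [-0.0103 -0.0472  0.0627] dr [ 0.02 -0.13 -0.06] rows>= 1.9 tcp [ 0.496 -0.029  0.137]
scene 833 [[-0.0483, -0.0432, -0.0024], [-0.0466, -0.0399, -0.0012], [0.002, 0.0007, 0.0021], [0.0432, 0.0426, 0.0395], [0.0462, 0.0446, 0.0459]]
side 656 [[-0.0512, -0.0451, -0.0001], [-0.0502, -0.0424, 0.0019], [-0.0101, 0.0172, 0.0187], [0.0393, 0.0486, 0.0463], [0.044, 0.0505, 0.0564]]
```

Request:
{"method": "arm_command", "body": {"fingers": [1,1,1,1,1,1,1,1], "travel": [[-0.006,-0.024,0.015],[-0.012,-0.047,0.035],[-0.012,-0.047,0.055],[-0.012,-0.047,0.075],[-0.012,-0.047,0.09],[-0.012,-0.047,0.1],[-0.012,-0.047,0.108],[-0.012,-0.047,0.108]], "dr": [[0,0,0],[0,0,0],[0,0,0],[0,0,0],[0,0,0],[0,0,0],[0,0,0],[0,0,0]]}}

```text
time: 4.67
tool_pos: [0.4976, -0.0279, 0.0914]
tool_rot: [3.141, -0.002, 2.992]
contact_force: [0.3, 0.1, -3.7]
opening: 0.0216
grip_force: 59.4
```

Run:
```python
from h import *
from cell import *
c=read_camera("scene");b=c["color"][190:295,275:340];cv2.imwrite("pics/c2.png",cv2.resize(b,None,fx=5.5,fy=5.5,interpolation=cv2.INTER_CUBIC))
o=observe();print(o["tool_pos"],o["tool_rot"],o["contact_force"])
step(o,tray(-.076,-.004,.0045),TY,0,.002,.0767)
```

```text
[ 0.49823584 -0.02819746  0.09242053] [ 3.14147024e+00 -8.04637965e-04  2.99176145e+00] [-0.35457626 -0.24516758 -2.752356  ]
travel [ 0.0004 -0.0008  0.0112] dr [ 0.01 -0.05  0.02] rows>= 0.3 tcp [ 0.498 -0.029  0.081]
```

View pics/c2.png

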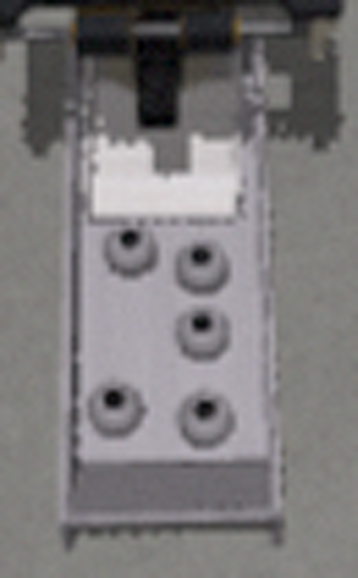

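The scoop is inside the tray with its lip at row 215, just short of the first balls at rows 225 and up. It sits slightly towards the left wall, as planned. Next I lower it to the floor.

Request:
{"method": "arm_command", "body": {"fingers": [1,1,1,1,1], "travel": [[0,0,0.005],[0,0,0.009],[0,0,0.0115],[0,0,0.0115],[0,0,0.0115]], "dr": [[0,0,0],[0,0,0],[0,0,0],[0,0,0],[0,0,0]]}}

```text
time: 5.13
tool_pos: [0.4984, -0.0289, 0.0813]
tool_rot: [3.142, 0.0, 2.99]
contact_force: [-0.1, -0.4, -2.4]
opening: 0.0218
grip_force: 59.4
```

Request:
{"method": "arm_command", "body": {"fingers": [1,1,1,1,1,1,1,1], "travel": [[0,0,0.0005],[-0.008,0,0.0005],[-0.018,0,0.0005],[-0.029,0,0.0005],[-0.04,0,0.0005],[-0.05,0,0.0005],[-0.06,0,0.0005],[-0.07,0,0.0005]], "dr": [[0,1,0],[0,1,0],[0,1,0],[0,1,0],[0,1,0],[0,1,0],[0,1,0],[0,1,0]]}}

```text
time: 5.8
tool_pos: [0.5684, -0.0396, 0.0813]
tool_rot: [-3.142, -0.017, 2.991]
contact_force: [-1.1, 0.6, 1.5]
opening: 0.0215
grip_force: 59.4
```

Run:
```python
from h import *
from cell import *
c=read_camera("scene");b=c["color"][190:295,275:340];cv2.imwrite("pics/c3.png",cv2.resize(b,None,fx=5.5,fy=5.5,interpolation=cv2.INTER_CUBIC))
o=observe();print(o["tool_pos"],o["tool_rot"],o["contact_force"])
step(o,tray(.072,-.002,.0042),TY,1,.002,.0767)
```

```text
[ 0.570447   -0.04006063  0.08138354] [-3.14146185 -0.01444737  2.99027652] [ 2.33837744 -0.06525063 -3.16502096]
travel [-0.0758  0.0023 -0.0006] dr [-0.01  0.17 -0.07] rows>= 1.8 tcp [ 0.646 -0.049  0.081]
```

View pics/c3.png

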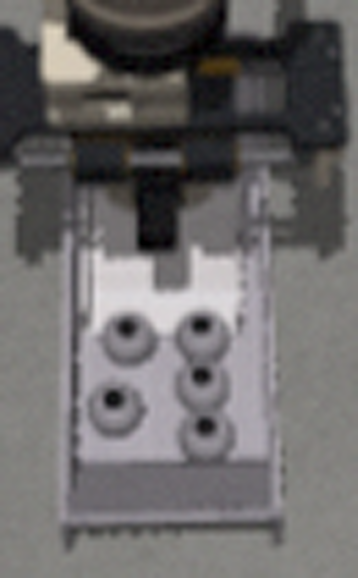

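The balls are being pushed in two columns, with the lip at row 330. The lead ball on the right has reached the ramp foot at row 460. I keep pushing.

Request:
{"method": "arm_command", "body": {"fingers": [1,1,1,1,1,1,1,1], "travel": [[-0.01,0,0],[-0.02,0,0],[-0.03,0.001,0],[-0.041,0.001,0],[-0.052,0.002,0],[-0.063,0.002,0],[-0.074,0.002,0],[-0.079,0.002,0]], "dr": [[0,0,0],[0,0,0],[0,0,0],[0,0,0],[0,0,0],[0,0,0],[0,0,0],[0,0,0]]}}

```text
time: 6.52
tool_pos: [0.6469, -0.0496, 0.0814]
tool_rot: [-3.141, -0.016, 2.991]
contact_force: [-11.8, 0.7, 22.6]
opening: 0.0211
grip_force: 59.4
```

Run:
```python
from h import *
from cell import *
c=read_camera("scene");b=c["color"][190:295,275:340];
d=read_camera("side");b2=d["color"][165:235,255:375]
b=cv2.resize(b,None,fx=5,fy=5,interpolation=cv2.INTER_CUBIC);b2=cv2.resize(b2,None,fx=3.8,fy=3.8,interpolation=cv2.INTER_CUBIC)
I=np.zeros((525,790,3),np.uint8);I[:,:325]=b;I[:b2.shape[0],330:330+b2.shape[1]]=b2[:,:460]
cv2.imwrite("pics/c4.png",I)
o=observe();print(o["tool_pos"],o["tool_rot"],o["contact_force"])
```

```text
[ 0.64624786 -0.04950785  0.08114116] [-3.14120352 -0.01731366  2.99083219] [-4.63426821  0.38688184  9.45944088]
```

View pics/c4.png

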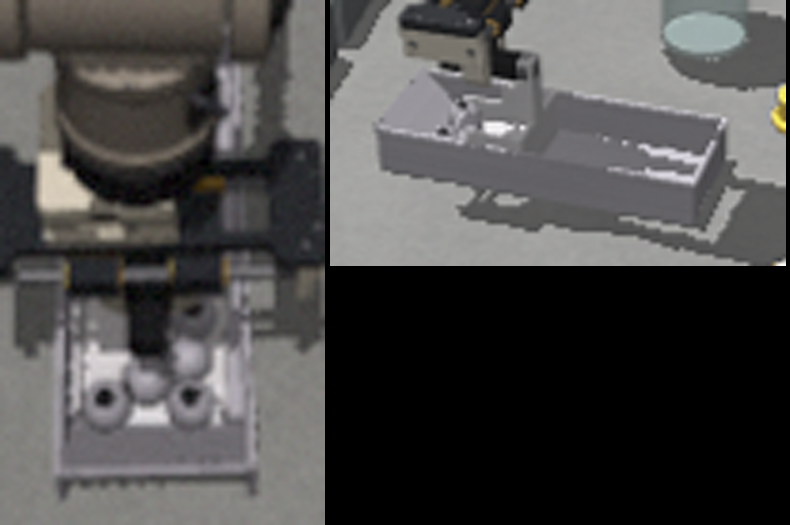

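All five balls sit over the scoop floor, with bores at (105,397) and (190,397) plus three behind them, and the lip is at the ramp foot near row 425. Now I tip the mouth up about the rear edge.

Request:
{"method": "arm_command", "body": {"fingers": [1,1,1,1,1,1,1,1], "travel": [[0.003,0,-0.003],[0.007,0,-0.005],[0.0105,0,-0.007],[0.014,0,-0.0085],[0.0215,0,-0.0115],[0.029,0,-0.014],[0.037,0,-0.016],[0.037,0,-0.016]], "dr": [[0,-2.5,0],[0,-5,0],[0,-7.5,0],[0,-10,0],[0,-15,0],[0,-20,0],[0,-25,0],[0,-25,0]]}}

```text
time: 7.28
tool_pos: [0.6046, -0.0425, 0.0945]
tool_rot: [3.141, 0.417, 2.991]
contact_force: [-2.1, 0.3, -4.5]
opening: 0.0216
grip_force: 59.8
```

Run:
```python
from h import *
from cell import *
c=read_camera("scene");b=c["color"][190:295,275:340];
d=read_camera("side");b2=d["color"][165:235,255:375]
b=cv2.resize(b,None,fx=5,fy=5,interpolation=cv2.INTER_CUBIC);b2=cv2.resize(b2,None,fx=3.8,fy=3.8,interpolation=cv2.INTER_CUBIC)
I=np.zeros((525,790,3),np.uint8);I[:,:325]=b;I[:b2.shape[0],330:330+b2.shape[1]]=b2[:,:460]
cv2.imwrite("pics/c5.png",I)
o=observe();print(o["tool_pos"],o["tool_rot"],o["contact_force"],o["qpos"].round(2))
p=tray(.06,-.002,.1)
step(o,p,TY,-24,.002,.0767)
```

```text
[ 0.60827294 -0.04345767  0.09550776] [3.14124901 0.41528682 2.99038059] [ 1.36281947  0.07307967 -5.4450011 ] [-0.21  0.46  1.84  0.06  0.42 -1.68]
travel [-0.0241 -0.0001 -0.0717] dr [-0.01 -0.21 -0.06] rows>= 1.8 tcp [ 0.601 -0.043  0.171]
```

View pics/c5.png

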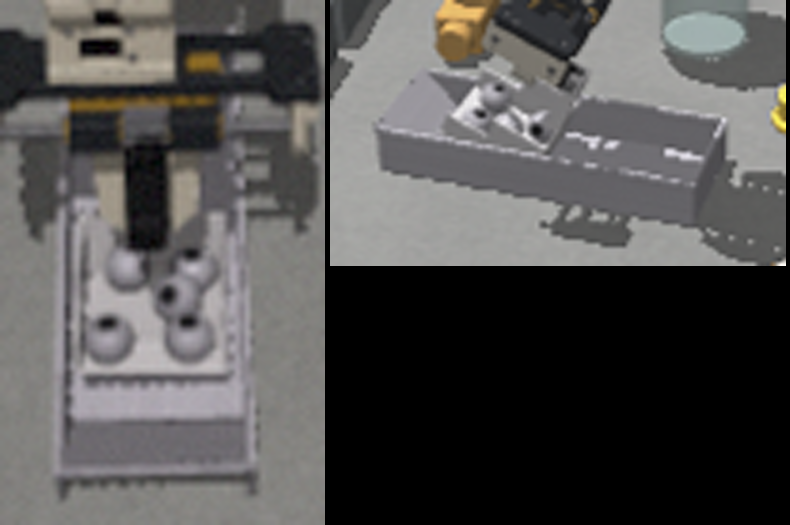

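All five balls are in the scoop and the measured load agrees. Next I lift it and carry it to the funnel.

```bash
cat >> h.py <<'E'
J=np.array([.4755,-.2915])
def lipo(back,z,yaw,tilt):
    "scoop origin with lip 'back' behind funnel centre at height z"
    a=np.deg2rad(yaw);l=np.array([J[0]-back*np.cos(a),J[1]-back*np.sin(a),z])
    return l-Ro.from_euler('ZY',[yaw,tilt],degrees=True).as_matrix()@[.0475,0,0]
E
python3 - <<'E'
from h import *
from cell import *
o=observe()
Rs=Ro.from_euler('xyz',o["tool_rot"]).as_matrix()@np.diag([-1,1,-1]);p=o["tool_pos"]-Rs@[.002,0,.0767]
print(p)
for dz,t in [(.02,-24),(.05,-22),(.085,-20),(.115,-17),(.14,-15)]: step(o,p+[0,0,dz],TY,t,.002,.0767)
print(lipo(.045,.2,-39,-12))
E
```

```text
[ 0.63705948 -0.04781736  0.02452031]
travel [-0.0078 -0.     -0.0183] dr [-0.01 -0.21 -0.06] rows>= 0.5 tcp [ 0.608 -0.043  0.115]
travel [-0.0226  0.     -0.0456] dr [-0.01  1.79 -0.06] rows>= 1.2 tcp [ 0.61  -0.044  0.146]
travel [-0.0394  0.     -0.0775] dr [-0.    3.79 -0.06] rows>= 2.1 tcp [ 0.613 -0.044  0.182]
travel [-0.0555  0.     -0.1044] dr [-0.    6.79 -0.06] rows>= 2.8 tcp [ 0.617 -0.045  0.213]
travel [-6.820e-02  1.000e-04 -1.269e-01] dr [-0.    8.79 -0.06] rows>= 3.5 tcp [ 0.619 -0.045  0.239]
[ 0.40442067 -0.23394109  0.19012419]
```

Request:
{"method": "arm_command", "body": {"fingers": [1,1,1,1,1,1,1,1], "travel": [[-0.003,0,-0.008],[-0.01,0,-0.022],[-0.02,0,-0.041],[-0.032,0,-0.062],[-0.044,0,-0.084],[-0.055,0,-0.104],[-0.063,0,-0.118],[-0.068,0,-0.127]], "dr": [[0,0,0],[0,0,0],[0,1,0],[0,2.5,0],[0,4.5,0],[0,6.5,0],[0,8,0],[0,8.8,0]]}}

```text
time: 8.05
tool_pos: [0.6221, -0.0459, 0.2433]
tool_rot: [-3.141, 0.268, 2.99]
contact_force: [0.1, -1.3, -6.0]
opening: 0.0214
grip_force: 59.8
```

Run:
```python
from h import *
from cell import *
o=observe();print(o["tool_pos"],o["contact_force"],o["qpos"].round(2))
Rs=Ro.from_euler('xyz',o["tool_rot"]).as_matrix()@np.diag([-1,1,-1]);p=o["tool_pos"]-Rs@[.002,0,.0767]
q=lipo(.045,.205,-39,-13)
print(p,q)
for f in (.25,.5,.75,1): step(o,p+(q-p)*f,TY+(-39-TY)*f,-15+2*f,.002,.0767)
```

```text
[ 0.62207306 -0.04593503  0.24327662] [ 0.14089497 -1.25220476 -6.0166151 ] [-0.2   0.37  1.47  0.02  1.03 -1.63]
[ 0.6402221  -0.04873689  0.16878063] [ 0.40456011 -0.23405401  0.19431482]
travel [ 0.0465 -0.0525 -0.0196] dr [1.91 0.84 7.27] rows>= 1.7 tcp [ 0.565 -0.09   0.25 ]
travel [ 0.0931 -0.1051 -0.0392] dr [ 3.81  1.34 14.63] rows>= 3.5 tcp [ 0.507 -0.135  0.256]
travel [ 0.1396 -0.1579 -0.0587] dr [ 5.64  1.82 22.01] rows>= 5.2 tcp [ 0.45  -0.179  0.263]
travel [ 0.1858 -0.2111 -0.0781] dr [ 7.4   2.29 29.4 ] rows>= 7.0 tcp [ 0.393 -0.224  0.269]
```

Request:
{"method": "arm_command", "body": {"fingers": [1,1,1,1,1,1,1,1], "travel": [[0.003,-0.003,-0.003],[0.01,-0.011,-0.005],[0.022,-0.025,-0.01],[0.038,-0.043,-0.016],[0.056,-0.063,-0.024],[0.074,-0.084,-0.031],[0.093,-0.105,-0.039],[0.112,-0.126,-0.047]], "dr": [[0,0,0.5],[0.4,0.2,1.6],[0.9,0.4,3.5],[1.6,0.7,6],[2.3,1,8.8],[3,1.2,11.7],[3.8,1.3,14.6],[4.5,1.5,17.6]]}}

```text
time: 8.72
tool_pos: [0.4792, -0.1523, 0.2543]
tool_rot: [3.142, 0.235, 2.67]
contact_force: [-0.3, -0.6, -5.7]
opening: 0.0215
grip_force: 59.8
```

Run:
```python
from h import *
from cell import *
o=observe();print(o["tool_pos"],o["contact_force"],o["qpos"].round(2))
Rs=Ro.from_euler('xyz',o["tool_rot"]).as_matrix()@np.diag([-1,1,-1]);p=o["tool_pos"]-Rs@[.002,0,.0767]
q=lipo(.045,.205,-39,-13)
print(p,q,np.rad2deg(np.arctan2(Rs[1,0],Rs[0,0])))
step(o,q,-39,-13,.002,.0767)
```

```text
[ 0.47921329 -0.15229856  0.25427122] [-0.26499654 -0.58008287 -5.69391061] [-0.46  0.15  1.73 -0.    1.03 -1.56]
[ 0.49341276 -0.15954051  0.17921911] [ 0.40456011 -0.23405401  0.19431482] -27.03488500191127
travel [ 0.0395 -0.1036 -0.0251] dr [ 2.74  0.48 11.65] rows>= 2.7 tcp [ 0.393 -0.224  0.269]
```

Request:
{"method": "arm_command", "body": {"fingers": [1,1,1,1,1,1,1,1], "travel": [[0.008,-0.019,-0.004],[0.016,-0.038,-0.009],[0.023,-0.056,-0.014],[0.03,-0.073,-0.018],[0.036,-0.088,-0.021],[0.041,-0.1,-0.024],[0.044,-0.106,-0.025],[0.044,-0.106,-0.025]], "dr": [[0.5,0.1,2.2],[1,0.2,4.4],[1.5,0.3,6.4],[2,0.4,8.3],[2.4,0.5,10],[2.6,0.5,11],[2.7,0.5,11.6],[2.7,0.5,11.6]]}}

```text
time: 9.38
tool_pos: [0.389, -0.2248, 0.2687]
tool_rot: [3.14, 0.228, 2.462]
contact_force: [-0.5, 0.0, -5.4]
opening: 0.0215
grip_force: 59.8
```

Request:
{"method": "arm_command", "body": {"fingers": [1,1], "travel": [[0,0,0],[0,0,0]], "dr": [[0,0,0],[0,0,0]]}}

```text
time: 9.55
tool_pos: [0.3908, -0.224, 0.2691]
tool_rot: [3.139, 0.229, 2.465]
contact_force: [-0.2, -0.2, -6.3]
opening: 0.0218
grip_force: 59.8
```

Run:
```python
from h import *
from cell import *
o=observe();print(o["tool_pos"],o["contact_force"],o["qpos"].round(2))
c=read_camera("scene");b=c["color"][110:270,140:300];
d=read_camera("side");b2=d["color"][60:200,290:430]
cv2.imwrite("pics/c6.png",np.hstack([cv2.resize(b,(400,400)),cv2.resize(b2,(400,400))]))
for z,t in [(.2,0),(.185,10),(.175,20),(.168,30),(.165,40),(.165,50),(.165,60),(.165,70)]:
    step(o,lipo(.045,z,-39,t),-39,t,.002,.0767)
```

```text
[ 0.39076649 -0.22399925  0.26908568] [-0.20302802 -0.20639409 -6.32523441] [-0.7   0.04  1.81  0.01  1.06 -1.59]
travel [-0.0191  0.0008 -0.0034] dr [ 0.15 13.13  0.26] rows>= 1.8 tcp [ 0.405 -0.235  0.277]
travel [-0.0309  0.0007  0.0079] dr [ 0.13 23.13  0.28] rows>= 3.2 tcp [ 0.416 -0.243  0.268]
travel [-0.0441  0.0006  0.0169] dr [ 0.11 33.13  0.29] rows>= 4.6 tcp [ 0.428 -0.253  0.263]
travel [-0.0579  0.0005  0.0257] dr [ 0.08 43.13  0.3 ] rows>= 6.0 tcp [ 0.44  -0.263  0.257]
travel [-0.0721  0.0005  0.0333] dr [ 0.06 53.13  0.31] rows>= 7.4 tcp [ 0.452 -0.272  0.253]
travel [-0.0859  0.0004  0.0405] dr [3.000e-02 6.313e+01 3.200e-01] rows>= 8.8 tcp [ 0.463 -0.282  0.249]
travel [-0.0982  0.0003  0.0499] dr [ 0.   73.13  0.33] rows>= 10.2 tcp [ 0.474 -0.291  0.243]
travel [-0.1087  0.0002  0.0614] dr [-3.000e-02  8.313e+01  3.300e-01] rows>= 11.6 tcp [ 0.484 -0.299  0.234]
```

View pics/c6.png

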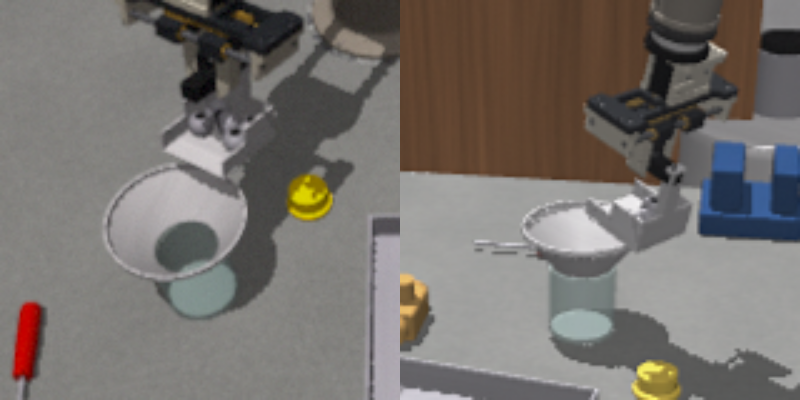

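The balls lie at the back of the scoop, around (215,125) in the left half, and the lip is above the near part of the funnel mouth. Next I pour.

Request:
{"method": "arm_command", "body": {"fingers": [1,1,1,1,1,1,1,1], "travel": [[-0.009,0,-0.002],[-0.019,0.001,-0.002],[-0.027,0.001,0.004],[-0.035,0.001,0.011],[-0.044,0.001,0.017],[-0.053,0.001,0.023],[-0.061,0.001,0.028],[-0.068,0.001,0.032]], "dr": [[0,6.5,0],[0,13,0],[0,20,0],[0,26.5,0],[0,33,0],[0,39.5,0],[0,45,0],[0,50,0]]}}

```text
time: 10.32
tool_pos: [0.4504, -0.2703, 0.2524]
tool_rot: [3.139, -0.645, 2.468]
contact_force: [-0.1, -1.1, -3.3]
opening: 0.0218
grip_force: 59.8
```

Run:
```python
from h import *
from cell import *
o=observe();print(o["tool_pos"],o["tool_rot"],o["contact_force"],o["qpos"].round(2))
for z,t in [(.165,45),(.165,50),(.165,60),(.165,70)]:
    step(o,lipo(.045,z,-39,t),-39,t,.002,.0767)
```

```text
[ 0.4504038  -0.27026538  0.25236404] [ 3.13947269 -0.64530836  2.46776858] [-0.08424451 -1.08233462 -3.27315281] [-0.68  0.74  0.95 -0.    2.1  -1.58]
travel [-0.0085 -0.0008 -0.0052] dr [-0.14  8.03  0.31] rows>= 1.1 tcp [ 0.458 -0.277  0.251]
travel [-0.0158 -0.0008 -0.0079] dr [-0.15 13.03  0.3 ] rows>= 1.8 tcp [ 0.463 -0.282  0.249]
travel [-0.031  -0.0009 -0.0113] dr [-0.18 23.03  0.29] rows>= 3.2 tcp [ 0.474 -0.291  0.243]
travel [-0.0465 -0.001  -0.012 ] dr [-0.2  33.03  0.27] rows>= 4.6 tcp [ 0.484 -0.299  0.234]
```

Request:
{"method": "arm_command", "body": {"fingers": [1,1,1,1,1,1,1,1], "travel": [[-0.009,-0.001,-0.005],[-0.016,-0.001,-0.008],[-0.024,-0.001,-0.01],[-0.031,-0.001,-0.0113],[-0.034,-0.001,-0.0115],[-0.034,-0.001,-0.0115],[-0.034,-0.001,-0.0115],[-0.034,-0.001,-0.0115]], "dr": [[0,7,0],[0,13,0],[0,19,0],[0,23,0],[0,25,0],[0,25,0],[0,25,0],[0,25,0]]}}

```text
time: 10.98
tool_pos: [0.4751, -0.2915, 0.2431]
tool_rot: [3.138, -1.075, 2.47]
contact_force: [-0.4, -0.4, -3.0]
opening: 0.0222
grip_force: 59.8
```

Run:
```python
from h import *
from cell import *
o=observe();print(o["tool_pos"],o["tool_rot"],o["contact_force"],o["qpos"].round(2))
c=read_camera("scene");b=c["color"][110:270,140:300];
d=read_camera("side");b2=d["color"][60:200,290:430]
cv2.imwrite("pics/c7.png",np.hstack([cv2.resize(b,(400,400)),cv2.resize(b2,(400,400))]))
```

```text
[ 0.47510391 -0.2915232   0.24312187] [ 3.13796316 -1.07517295  2.46952874] [-0.44751434 -0.42686028 -3.01827671] [-0.68  1.11  0.48 -0.01  2.63 -1.59]
```

View pics/c7.png

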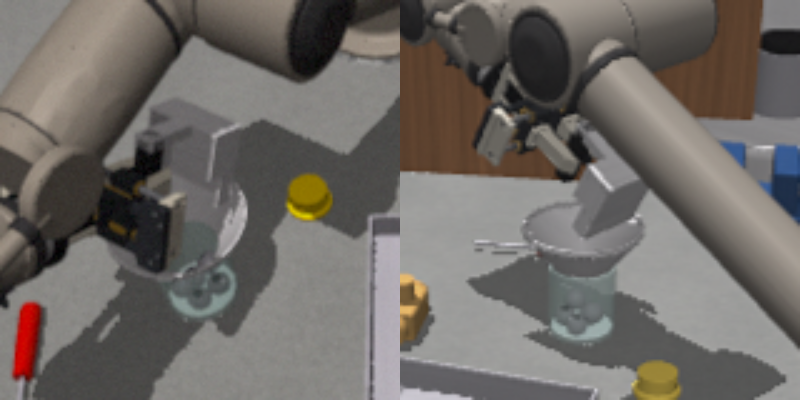

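The jar shows a pile of balls, at (200,280) in the left half and (575,310) in the right half, and the scoop looks empty. I level it back the way it came and check by numbers.

Run:
```python
from h import *
from cell import *
o=observe()
for z,t in [(.168,55),(.172,48),(.178,41),(.184,34),(.19,27),(.195,20),(.2,13),(.205,7)]:
    step(o,lipo(.045,z,-39,t),-39,t,.002,.0767)
```

```text
travel [0.0082 0.0005 0.0044] dr [-0.2  -6.58  0.24] rows>= 0.9 tcp [ 0.469 -0.286  0.249]
travel [0.0199 0.0005 0.0096] dr [ -0.18 -13.58   0.25] rows>= 1.9 tcp [ 0.461 -0.28   0.257]
travel [0.0325 0.0006 0.0148] dr [ -0.17 -20.58   0.26] rows>= 2.9 tcp [ 0.453 -0.273  0.266]
travel [0.0441 0.0007 0.0209] dr [ -0.15 -27.58   0.27] rows>= 3.9 tcp [ 0.445 -0.266  0.273]
travel [0.0545 0.0007 0.0276] dr [ -0.13 -34.58   0.28] rows>= 4.8 tcp [ 0.436 -0.26   0.279]
travel [0.0629 0.0008 0.0354] dr [ -0.12 -41.58   0.29] rows>= 5.8 tcp [ 0.428 -0.253  0.283]
travel [0.0699 0.0009 0.0435] dr [ -0.1  -48.58   0.3 ] rows>= 6.8 tcp [ 0.419 -0.246  0.285]
travel [0.0756 0.0009 0.0504] dr [ -0.08 -54.58   0.31] rows>= 7.6 tcp [ 0.413 -0.241  0.287]
```

Request:
{"method": "arm_command", "body": {"fingers": [1,1,1,1,1,1,1,1], "travel": [[0.008,0,0.004],[0.02,0,0.01],[0.032,0,0.015],[0.044,0.001,0.021],[0.054,0.001,0.028],[0.063,0.001,0.035],[0.07,0.001,0.043],[0.076,0.001,0.05]], "dr": [[0,-6.6,0],[0,-13.6,0],[0,-20.6,0],[0,-27.6,0],[0,-34.5,0],[0,-41.5,0],[0,-48.5,0],[0,-55,0]]}}

```text
time: 11.75
tool_pos: [0.4119, -0.2401, 0.2888]
tool_rot: [3.14, -0.108, 2.466]
contact_force: [-0.5, -0.3, -3.6]
opening: 0.0215
grip_force: 59.8
```

Run:
```python
from h import *
from cell import *
o=observe();print(o["tool_pos"],o["tool_rot"],o["contact_force"])
Rs=Ro.from_euler('xyz',o["tool_rot"]).as_matrix()@np.diag([-1,1,-1]);p=o["tool_pos"]-Rs@[.002,0,.0767]
print("scoop",p)
q=np.array([.475,.327,.15])
mid=np.array([.45,.05,.2])
for f in (.1,.3,.6,1): step(o,p+(mid-p)*f,-39+47*f,7-7*f,.002,.0767)
```

```text
[ 0.41191688 -0.24005061  0.28882523] [ 3.13983509 -0.10814969  2.46593986] [-0.47905175 -0.29659015 -3.59838002]
scoop [ 0.40398969 -0.23352423  0.21278935]
travel [0.0138 0.0259 0.0029] dr [ 0.58  0.11 -4.39] rows>= 0.7 tcp [ 0.417 -0.211  0.288]
travel [0.0437 0.0772 0.0085] dr [  1.44  -1.28 -13.75] rows>= 2.1 tcp [ 0.426 -0.152  0.285]
travel [0.0887 0.1528 0.0171] dr [  2.29  -3.3  -27.83] rows>= 4.3 tcp [ 0.437 -0.064  0.282]
travel [0.1481 0.2515 0.0287] dr [  2.62  -5.81 -46.67] rows>= 7.0 tcp [0.452 0.05  0.277]
```

Request:
{"method": "arm_command", "body": {"fingers": [1,1,1,1,1,1,1,1], "travel": [[0.01,0.018,0.002],[0.028,0.048,0.005],[0.047,0.081,0.009],[0.067,0.115,0.013],[0.088,0.152,0.017],[0.108,0.186,0.021],[0.13,0.222,0.025],[0.148,0.252,0.029]], "dr": [[0.4,0,-4],[1,-0.5,-9],[1.5,-1.3,-15],[2,-2.3,-21.5],[2.3,-3.3,-28],[2.4,-4.2,-34.5],[2.5,-5,-41],[2.6,-5.8,-46.7]]}}

```text
time: 12.42
tool_pos: [0.452, 0.0524, 0.2769]
tool_rot: [3.133, -0.004, -2.995]
contact_force: [0.6, -0.0, -3.1]
opening: 0.0215
grip_force: 59.8
```

Run:
```python
from h import *
from cell import *
o=observe();print(o["tool_pos"],o["tool_rot"],o["contact_force"])
for n in ("scene","side"):
    c=read_camera(n);X=cloud(c);z=X[...,2];ok=c["z_map"]>0;g=c["color"].max(-1).astype(int)
    c0=load(n+"0.npz");
    # funnel interior: compare with start image
    r=np.hypot(X[...,0]-J[0],X[...,1]-J[1])
    df=np.abs(c["color"].astype(int)-c0["color"]).max(-1)
    f=ok&(r<.08)&(z>.1)&(z<.165)&(df>40);print(n,"funnel changed px",f.sum())
    j=ok&(r<.05)&(z<.1)&(z>-.02)&(df>25);ys,xs=np.nonzero(j);print(" jar changed px",j.sum(),(xs.mean(),ys.mean()) if len(xs) else'', np.percentile(z[j],[5,50,95]).round(3) if len(xs) else '')
    # jar crop: bore/dark blobs by circles
    L=((X-np.r_[TO,0])@np.array(Ro.from_euler('z',TY,degrees=True).as_matrix()))
    t=ok&(np.abs(L[...,1])<.048)&(L[...,0]>-.12)&(L[...,0]<.115);print(" tray z pct",np.percentile(z[t],[1,50,99]).round(3),"px>12mm",(t&(z>.014)&(z<.04)&(np.abs(L[...,1])<.035)).sum())
    Rs=Ro.from_euler('xyz',o["tool_rot"]).as_matrix()@np.diag([-1,1,-1]);p=o["tool_pos"]-Rs@[.002,0,.0767]
    S=(X-p)@Rs;s=ok&(S[...,0]>-.035)&(S[...,0]<.045)&(np.abs(S[...,1])<.033)&(S[...,2]>-.005)&(S[...,2]<.06);print(" scoop floor z",s.sum(),np.percentile(S[...,2][s],[5,50,95]).round(3))
    # new objects on the bench
    k=ok&(z>.008)&(z<.04)&(df>50)&(np.abs(X[...,0]-.55)<.4)&(np.abs(X[...,1])<.5);k=cv2.morphologyEx(k.astype(np.uint8),cv2.MORPH_OPEN,np.ones((3,3)))
    nn,_,st,ce=cv2.connectedComponentsWithStats(k)
    for i in range(1,nn): print("  blob",st[i,4],ce[i].round(),X[int(ce[i][1]),int(ce[i][0])].round(3))
```

```text
[0.45195354 0.05241609 0.27692389] [ 3.13314552 -0.00377026 -2.99538715] [ 0.55292246 -0.04431793 -3.1430061 ]
scene funnel changed px 0
 jar changed px 250 (np.float64(220.496), np.float64(223.756)) [0.036 0.064 0.094]
 tray z pct [-0.001  0.215  0.637] px>12mm 0
 scoop floor z 483 [-0.001  0.002  0.004]
side funnel changed px 9
 jar changed px 0  
 tray z pct [0.    0.006 0.636] px>12mm 0
 scoop floor z 133 [0.    0.005 0.044]
  blob 19 [393. 253.] [0.298 0.198 0.029]
```

Run:
```python
from h import *
from cell import *
o=observe()
for z in (.12,.03,): step(o,[.4735,.3265,z],28,0,.002,.0767)
```

```text
travel [-0.0642  0.2654  0.0823] dr [  0.62  -0.16 -19.45] rows>= 6.8 tcp [0.475 0.327 0.197]
travel [-0.0646  0.2645  0.1723] dr [  0.62  -0.16 -19.45] rows>= 7.7 tcp [0.475 0.327 0.107]
```

Request:
{"method": "arm_command", "body": {"fingers": [1,1,1,1,1,1,1,1], "travel": [[-0.005,0.02,0.006],[-0.014,0.058,0.018],[-0.024,0.097,0.03],[-0.033,0.136,0.042],[-0.042,0.175,0.054],[-0.051,0.212,0.066],[-0.059,0.245,0.076],[-0.064,0.265,0.082]], "dr": [[0,0,-1.5],[0.2,0,-4],[0.2,0,-7],[0.3,0,-10],[0.4,0,-13],[0.5,0,-16],[0.6,0,-18],[0.6,0,-19.4]]}}

```text
time: 13.18
tool_pos: [0.4779, 0.3241, 0.1951]
tool_rot: [3.141, -0.005, -2.66]
contact_force: [0.3, -0.1, -2.8]
opening: 0.0216
grip_force: 59.8
```

Request:
{"method": "arm_command", "body": {"fingers": [1,1,1], "travel": [[0,0,0],[0,0,0],[0,0,0]], "dr": [[0,0,0],[0,0,0],[0,0,0]]}}

```text
time: 13.43
tool_pos: [0.4788, 0.3206, 0.1961]
tool_rot: [-3.141, -0.005, -2.664]
contact_force: [-0.6, 0.4, -2.5]
opening: 0.0215
grip_force: 59.8
```

Run:
```python
from h import *
from cell import *
o=observe();print(o["tool_pos"],o["tool_rot"],o["contact_force"])
step(o,[.4735,.3265,.008],28,0,.002,.0767)
# scoop tilt in grip: bar and floor planes in scoop frame from both cameras
Rs=Ro.from_euler('xyz',o["tool_rot"]).as_matrix()@np.diag([-1,1,-1]);p=o["tool_pos"]-Rs@[.002,0,.0767]
for n in ("scene","side"):
    c=read_camera(n);X=cloud(c);S=(X-p)@Rs;g=c["color"].max(-1);s=(c["z_map"]>0)&(g>110)&(S[...,0]>-.03)&(S[...,0]<.04)&(np.abs(S[...,1])<.035)&(S[...,2]>-.01)&(S[...,2]<.012)
    A=np.c_[S[s][:,:2],np.ones(s.sum())];print(n,s.sum(),np.linalg.lstsq(A,S[s][:,2],rcond=None)[0].round(4))
```

```text
[0.47881763 0.32058628 0.19607668] [-3.141273   -0.00534117 -2.66403236] [-0.60008309  0.43525214 -2.47291912]
travel [-0.0006  0.0078  0.1114] dr [-0.02 -0.31 -0.64] rows>= 2.7 tcp [0.475 0.327 0.085]
scene 291 [-0.0124 -0.0125  0.0019]
side 238 [0.0036 0.0094 0.0033]
```

Request:
{"method": "arm_command", "body": {"fingers": [1,1,1,1,1,1,1,1], "travel": [[0,0.002,0.02],[0,0.004,0.042],[0,0.006,0.064],[0,0.007,0.084],[0,0.007,0.1],[0,0.007,0.109],[0,0.007,0.111],[0,0.007,0.111]], "dr": [[0,0,0],[0,0,0],[0,0,0],[0,-0.3,0],[0,-0.3,0],[0,-0.3,0],[0,-0.3,0],[0,-0.3,0]]}}

```text
time: 14.2
tool_pos: [0.4755, 0.327, 0.0844]
tool_rot: [3.141, -0.001, -2.664]
contact_force: [0.3, 0.2, -3.2]
opening: 0.0212
grip_force: 59.8
```

Request:
{"method": "arm_command", "body": {"fingers": [1,1,1,1,1], "travel": [[0,0,0.0015],[0,0,0.003],[0,0,0.004],[0,0,0.004],[0,0,0.004]], "dr": [[0,0,0],[0,0,0],[0,0,0],[0,0,0],[0,0,0]]}}

```text
time: 14.62
tool_pos: [0.4756, 0.3278, 0.0808]
tool_rot: [3.141, 0.001, -2.663]
contact_force: [1.8, -0.9, 0.1]
opening: 0.0215
grip_force: 59.8
```

Request:
{"method": "arm_command", "body": {"fingers": [0,-0.5,-1,-1,-1,-1,-1,-1], "travel": [[0,0,0],[0,0,0],[0,0,0],[0,0,0],[0,0,0],[0,0,0],[0,0,0],[0,0,0]], "dr": [[0,0,0],[0,0,0],[0,0,0],[0,0,0],[0,0,0],[0,0,0],[0,0,0],[0,0,0]]}}

```text
time: 15.28
tool_pos: [0.4751, 0.3276, 0.0801]
tool_rot: [3.141, -0.001, -2.663]
contact_force: [0.5, 0.4, 0.3]
opening: 0.0706
grip_force: 0.0
```

Request:
{"method": "arm_command", "body": {"fingers": [-1,-1,-1,-1,-1,-1,-1,-1], "travel": [[0,0,0],[0,0,0],[0,0,-0.015],[0,0,-0.035],[0,0,-0.06],[0,0,-0.09],[0,0,-0.12],[0,0,-0.15]], "dr": [[0,0,0],[0,0,0],[0,0,0],[0,0,0],[0,0,0],[0,0,0],[0,0,0],[0,0,0]]}}

```text
time: 15.95
tool_pos: [0.475, 0.3275, 0.2315]
tool_rot: [3.141, -0.001, -2.663]
contact_force: [1.6, 0.6, 0.0]
opening: 0.0918
grip_force: 0.0
```

Request:
{"method": "arm_command", "body": {"fingers": [-1,-1,-1,-1,-1,-1,-1,-1], "travel": [[0.02,0,0],[0.04,0,0],[0.06,0,0],[0.08,0,0],[0.09,0,0],[0.09,0,0],[0.09,0,0],[0.09,0,0]], "dr": [[0,0,0],[0,0,0],[0,0,0],[0,0,0],[0,0,0],[0,0,0],[0,0,0],[0,0,0]]}}

```text
time: 16.62
tool_pos: [0.3961, 0.2865, 0.2303]
tool_rot: [3.141, 0.0, -2.663]
contact_force: [0.6, 0.1, 0.0]
opening: 0.0917
grip_force: 0.0
```

Run:
```python
from h import *
from cell import *
o=observe();print(o["tool_pos"],o["opening"],o["time"])
for n in ("scene","side"):
    c=read_camera(n);X=cloud(c);z=X[...,2];ok=c["z_map"]>0;im=c["color"].astype(int);g=im.max(-1);sat=g-im.min(-1)
    r=ok&(np.hypot(X[...,0]-.473,X[...,1]-.327)<.09)
    m=r&(g<80)&(z>.1)&(z<.12);print(n,"handle",box(m,c,X),z[m].mean().round(4))
    m=r&(g>110)&(sat<30)&(z>.015)&(z<.06);print(" body",box(m,c,X))
    c0=load(n+"0.npz");df=np.abs(im-c0["color"]).max(-1)
    k=ok&(z>.005)&(z<.09)&(df>50)&(np.abs(X[...,0]-.5)<.4)&(np.abs(X[...,1])<.6);k=cv2.morphologyEx(k.astype(np.uint8),cv2.MORPH_OPEN,np.ones((2,2)))
    nn,_,st,ce=cv2.connectedComponentsWithStats(k)
    for i in range(1,nn):
        if st[i,4]>8: print("  blob",st[i,4],ce[i].round(),X[int(ce[i][1]),int(ce[i][0])].round(3))
    u0,v0,u1,v1=(198,205,240,240) if n=="scene" else (338,148,372,184)
    b=cv2.resize(c["color"][v0:v1,u0:u1],None,fx=6,fy=6,interpolation=cv2.INTER_CUBIC)
    H=cv2.HoughCircles(cv2.cvtColor(b,cv2.COLOR_BGR2GRAY),cv2.HOUGH_GRADIENT,1,25,param1=60,param2=14,minRadius=22,maxRadius=40);print(" circles",0 if H is None else H[0].round().tolist())
```

```text
[0.39609952 0.28651131 0.23033133] 0.09165073663845728 16.6167
scene handle (array([476.7, 326. ]), array([90.1, 23.3]), 29.4, np.int64(176)) 0.1079
 body (array([472.7, 323.3]), array([95.7, 89.8]), 30.3, np.int64(62))
  blob 12 [224. 214.] [ 0.462 -0.276  0.05 ]
  blob 9 [227. 222.] [ 0.512 -0.262  0.072]
  blob 73 [219. 229.] [ 0.523 -0.291  0.064]
  blob 12 [229. 226.] [ 0.508 -0.261  0.043]
 circles [[176.0, 108.0, 28.0], [130.0, 144.0, 29.0], [68.0, 56.0, 27.0]]
side handle (array([478.2, 333.2]), array([78.5, 22.5]), 26.4, np.int64(203)) 0.1078
 body (array([473.8, 327.5]), array([95.2, 95.6]), 26.5, np.int64(472))
  blob 17 [455. 225.] [0.101 0.002 0.012]
  blob 12 [392. 244.] [0.303 0.169 0.039]
  blob 22 [394. 254.] [0.294 0.207 0.032]
 circles [[56.0, 26.0, 25.0]]
```

```bash
python3 -c "
from cell import *
print(hand_in())"
```

```text
the job is handed in; nothing more can be done
None
```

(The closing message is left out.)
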